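# Load the slide shaker and lock the tray stack

### The job

Slide the shaker's lock fully open, take the long slide tray from the draining rack and set it flat in the nest on the shaker platform, put its cover squarely on top of it, and slide the lock fully home to its end stop so that its tongue holds the stack. Leave the short tray on the rack and do not disturb the other things on the bench.

Things in the scene. Friction and masses are not known exactly. Their poses are not given: they have to be found in the camera images.
- shaker: Fixed bench platform shaker, 250 x 250 mm, white housing, sloping control panel at its front (-x), aluminium platform on top whose top face is 78 mm above the origin. Origin: on the bench, 42 mm behind the housing's centre, in line with the nest; x to its back, y to its left. At yaw 0 it faces the robot. It stands to the robot's right.
- nest (a point): Centre of the nest: top of a raised rubber pad (78 x 40 mm), 8 mm above the platform; shaker axes, x along the nest. Four steel L corner guides, 34 mm high over the platform with tops flared to 39 mm, leave 99 (x) x 65 (y) mm for the stack; between them the long sides are open for fingers over the middle 74 mm, down to the platform.
- lock_slide (a joint): Lock slide position along shaker +y, m: 0 = home end stop, tongue across the stack; 0.105 = open end stop, tongue beside the nest. Starts less than half open. Friction about 2 N, no spring. The steel tongue, 26 mm wide and 6 thick, reaches back over the nest's front third with its underside 43 mm over the platform, 3 mm above a seated tray and cover.
- lock_grip (a point): Point in the middle of the black upright grip on the lock slide: a block 30 (x) x 18 (y) x 36 mm high, shaker axes; its top is 14 mm above this point, the tongue under it 21 mm below. With the slide home it lies (-94, 0, +62) mm from the nest point in shaker axes, and moves along shaker y with the slide.
- drain_rack: Fixed steel drain rack, 306 (x) x 150 (y) x 95 mm, left of the robot. Origin on the bench under its middle. A sheet slopes at 30 degrees, low along its left (+y) edge, high on the right, with three places 108 mm apart along x, each with two ribs 8 mm high (middle of their tops at y 0, z 66), and a lip 10 mm above the ribs at the low edge. Tray, cover and short tray lie there in any order.
- slide_tray: Long white open tray, 92 (x) x 58 (y) x 20 mm, with a middle divider and two glass slides in it, 0.1 to 0.2 kg. Origin: centre of its underside; z out of the open top. Starts face up on the rack's slope, x pointing up the slope (to the rack's -y). Either end may go to the back of the nest.
- tray_rim (a point): Centre of the slide tray's rim, 20 mm above its origin, tray axes; the cover's underside rests here.
- tray_cover: Flat white cover of the slide tray, a closed plate 92 (x) x 58 (y) x 12 mm: sides 9 mm high, a raised panel 78 x 44 mm on top, 0.08 to 0.15 kg. Origin: centre of its underside; z out of the raised panel. Starts face up on the rack's slope, x pointing up the slope (to the rack's -y).
- short_tray: Short white open tray, 60 (x) x 58 (y) x 20 mm, without divider or slides: not wanted, stays on the rack. Origin: on its underside, 16 mm up the slope from its centre.
- marker: Marker pen, 135 mm long, 16 mm high, lying between the rack and the shaker: leave alone.
- pipette: Pipette, 234 mm long, 25 mm high, lying behind the shaker: leave alone.
- timer: White bench timer, 66 x 28 x 63 mm, standing at the back: leave alone.
- sample_cup: Sample cup with screw lid, 52 mm across, 68 mm high, to the right: leave alone.

How it is judged:
On the way, in this order (a step that is already met when the one before it is completed fails the run):
1. the lock is slid fully open (value of joint lock_slide above 0.101 m), for 0.2 s.
2. the slide tray lies flat in the nest (horizontal distance between slide_tray and nest below 0.006 m and z of slide_tray in the frame of nest between -0.003 and 0.003 m and angle between slide_tray's own z axis and vertical below 0.05 rad and angle between the x axis of slide_tray and the x axis of nest, either way round below 0.1 rad), for 0.2 s.
3. the cover lies squarely on the tray (all of step 2 and horizontal distance between tray_cover and tray_rim below 0.006 m and z of tray_cover in the frame of tray_rim between -0.003 and 0.003 m and angle between tray_cover's own z axis and vertical below 0.05 rad and angle between the x axis of tray_cover and the x axis of slide_tray, either way round below 0.1 rad), for 0.2 s.
At the end, for the whole second after the job is handed in: Tray flat and upright on the nest pad (centre within 6 mm, height 3 mm, tilt 0.05 rad, turn 0.1 rad), cover right way up on its rim (same tolerances), both at rest; lock slide within 4 mm of its home end stop (all of step 3 and value of joint lock_slide below 0.004 m and linear speed of each of slide_tray, tray_cover below 0.02 m/s); the robot touches nothing.
It fails at once if the short tray is moved by more than 25 mm (distance of short_tray from where it was at the start of the episode above 0.025 m).
It fails at once if a bystander (marker, pipette, timer, sample cup) is moved by more than 25 mm (distance of any of marker, pipette, timer, sample_cup from where it was at the start of the episode above 0.025 m).
It also fails if it takes over 72 s, if anything falls off the work surface, if the arm or the gripper's body presses on something with over 40 N, if the wrist force passes 120 N, or if a joint passes its speed limit or range.

### The arm

A 7-joint arm with a two-finger parallel gripper is mounted at the origin on a cart in front of the work surface, level with it; the furniture and walls round the work are solid. World frame = base frame: x ahead of the robot, y to its left, z up, the work surface at z = 0. Lengths are in m, angles in rad, forces in N, time in s.
With the tool pointing down it reaches from about 0.425 to 1.025 m from the base axis. Payload 9.4 kg.
Tool frame: the origin (TCP) lies at the centre of the arm's flange, where the gripper is bolted on; the fingertips stand 173 mm ahead of it and the grasp point (between the pads) lies 155 mm ahead of it (env.nose_length is the distance from the TCP to the fingertips, in m); z points along the fingers, y is the line along which they close (so a half turn about z gives the same grasp; the last joint's range is limited). The gripper opens to 85 mm and grips with 20 to 120 N. Pads are 22 mm wide; open, the fingers measure 114 mm over their backs; the gripper's body (76 mm by 85 mm) begins 54 mm behind the grasp point. The pads swing forward as they close: fully open they stand 13 mm farther back than shut.
Start: joints at [-1.4, 0.599, -0.003, 1.599, 0.002, 0.943, -0.08], TCP at [0.178, 0.703, 0.405] pointing down, gripper open.
Joint ranges: [-2.57, 2.57], [-0.35, 1.97], [-1.29, 1.29], [0.11, 2.56], [-1.05, 4.19], [0.11, 1.86], [-2.63, 2.63]. Speed limits (rad/s): [2.22, 2.22, 3.01, 3.01, 3.14, 3.14, 3.14].

### API

Orientations are given as a rotation vector (axis times angle).
In Python, from rig import env gives the robot as it stands.
- The arm moves only by the shell command python3 nudge.py 'ROWS' [FORCE]. ROWS is a JSON list of rows, 1 to 20 of them, each of 5 numbers: dx, dy, dz in m, then a turn about the tool's z in rad, then the finger opening in m; each row is the pose to reach, as a shift and turn from the pose commanded when the command began, along the tool's axes at that moment; what a row does not reach only later rows make up. A row lasts 1/8 s, in which the tool goes at most 0.0625 m and 0.188 rad, less where a joint would pass 70% of its speed; a pose out of reach is approached as far as the arm can. The fingers move at their own pace and stop on an object; FORCE is the grip in N (left out, the last holds). Time passes only in rows, so rows that do not move let the fingers close. It prints the time, the measured TCP pose, the force, the opening and the grip force at its end.
- env.state(): the state, without advancing time (a new reading comes with each control period).
- env.camera(name): name is "side" or "top" or "wrist"; returns the picture (384x512x3 uint8, red, green, blue); there is no depth.
- env.camera_info(name): a dict with "fx", "fy", "cx", "cy" (pixels), "position" and "orientation" of the camera in the world; the wrist camera has in their place "T_tool_cam" (4x4, takes a point from camera to tool coordinates, whose origin is the TCP and whose axes are the flange's). Camera axes: x right, y down, z forward; pixel columns grow to the right and rows downward; lengths in m; the calibration is good to about 2 mm. The wrist camera is an equidistant fisheye: a pixel r from the principal point sees the ray r / f radians off the axis. A picture is of the moment at which its call begins: read the wrist's pose just before it. camera_info takes no time and is no camera call.
- env.finish_job(): hands the job in; it is judged then, once.
The state is a dict: "t": time; "joint_positions": joint angles; "qvel": joint speeds; "effort": joint torques, N m; "tcp_pos": TCP position; "ee_rot": TCP orientation; "ft_force": force on the tool from outside, world axes, zero at the start; "wrist_torque": the same for the moment, N m; "width": finger opening in m; "grip_force": force on a finger pad.
Only numpy, scipy, OpenCV 4.12 (cv2) and the standard library are available. Lean on these libraries where they do the work, as an engineer would, in place of code of your own. Each camera call takes 0.05 s, during which the arm holds its last target. There are 200 camera calls.

## Working session

There is one attempt and no reset: what is moved stays moved. The work goes in short steps, Python scripts to look and compute and a shell command to move; the robot and the scene stay as the last step left them, time stands still between calls to the robot, and variables do not carry over. Pictures are saved under pics/ and viewed, at most 10 in all, crops included, and the job is handed in when it is done.

```bash
ls; mkdir -p pics
python3 - <<'E'
from rig import env
import cv2
s=env.state();print({k:(v.round(4).tolist() if hasattr(v,'round') and hasattr(v,'tolist') else v) for k,v in s.items()})
for n in("top","side","wrist"):
    im=env.camera(n);cv2.imwrite(f"pics/{n}0.png",im[:,:,::-1]);print(n,env.camera_info(n))
E
```

```text
nudge.py
pics
rig.py
{'t': 0.0, 'joint_positions': [-1.3997, 0.6001, -0.0025, 1.6001, 0.0018, 0.9429, -0.0798], 'qvel': [-0.0007, 0.0005, -0.0002, -0.0009, -0.0007, -0.0008, -0.001], 'effort': [-0.0028, -77.6451, 1.5647, -25.8015, 0.0124, 0.009, -0.0], 'tcp_pos': [0.1778, 0.7027, 0.4038], 'ee_rot': [-0.3882, -3.1175, 0.0025], 'ft_force': [-0.0903, -0.1209, -1.1711], 'wrist_torque': [0.001, -0.0233, 0.0197], 'grip_force': 0.0, 'width': 0.08526291725437027}
top {'fx': 388.63013778001044, 'fy': 388.63013778001044, 'cx': 253.06054420561833, 'cy': 194.63716928599243, 'position': array([ 0.35688666, -0.11504357,  1.25346727]), 'orientation': array([-2.23585492,  1.94730812, -0.21983934])}
side {'fx': 359.4241594308017, 'fy': 359.4241594308017, 'cx': 260.5226759740487, 'cy': 186.72874761591873, 'position': array([0.39260202, 0.70380182, 0.63347586]), 'orientation': array([-0.34023599,  2.65112124, -1.42479688])}
wrist {'fx': 297.3186396354542, 'fy': 297.3186396354542, 'cx': 262.1239279595549, 'cy': 191.04895739970985, 'T_tool_cam': array([[ 2.20165546e-03, -9.59390774e-01, -2.82071791e-01,
         7.25631792e-02],
       [ 9.99996550e-01,  2.51640355e-03, -7.53589997e-04,
         1.06454691e-03],
       [ 1.43279375e-03, -2.82069159e-01,  9.59393004e-01,
         3.18561573e-02],
       [ 0.00000000e+00,  0.00000000e+00,  0.00000000e+00,
         1.00000000e+00]])}
```
Run:
```python
import cv2,numpy as np
a,b=[cv2.imread(f"pics/{n}0.png") for n in("top","side")]
cv2.imwrite("pics/top0b.png",cv2.resize(a,(800,600),interpolation=cv2.INTER_CUBIC))
c=cv2.resize(b,(800,600),interpolation=cv2.INTER_CUBIC)
cv2.imwrite("pics/side0b.png",c)
```

View pics/top0b.png

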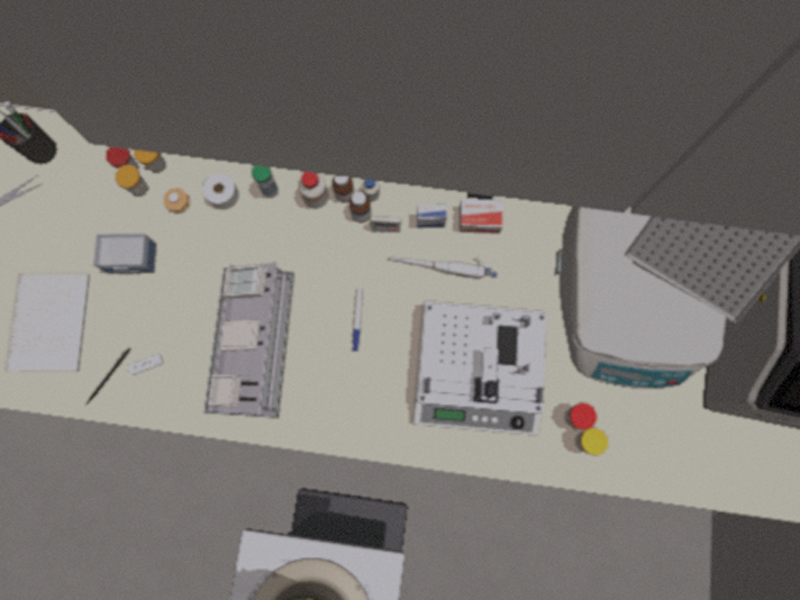

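View pics/side0b.png

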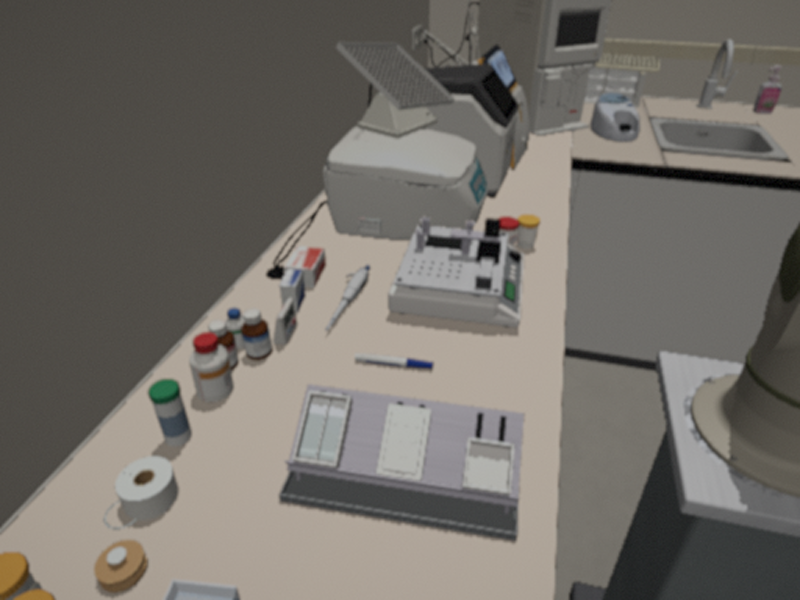

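Top view (800×600 display): the rack runs about x 205–293, y 263–415. The slide tray with its slides is at the back (243,281), the cover in the middle (240,335) and the short tray in front (230,392). The black nest pad is at (508,346) and the lock grip at about (490,390), slightly open. The side view shows the same order.

```bash
cat > h.py <<'E'
import numpy as np,cv2,json
from scipy.spatial.transform import Rotation as R
from rig import env
def ray(cam,px,pose=None):
    """pose=(tcp_pos,ee_rot) for wrist. returns origin, unit dir (world)"""
    i=env.camera_info(cam); x=(px[0]-i['cx'])/i['fx']; y=(px[1]-i['cy'])/i['fy']
    if cam=='wrist':
        r=np.hypot(x,y)+1e-12; d=np.array([x/r*np.sin(r),y/r*np.sin(r),np.cos(r)])
        T=np.array(i['T_tool_cam']); Rt=R.from_rotvec(pose[1]).as_matrix()
        return Rt@T[:3,3]+pose[0], Rt@T[:3,:3]@d
    d=np.array([x,y,1.]);d/=np.linalg.norm(d)
    return np.array(i['position']),R.from_rotvec(i['orientation']).as_matrix()@d
def project(cam,P,pose=None):
    i=env.camera_info(cam)
    if cam=='wrist':
        T=np.array(i['T_tool_cam']);Rt=R.from_rotvec(pose[1]).as_matrix()
        o=Rt@T[:3,3]+pose[0];M=Rt@T[:3,:3]
    else: o=np.array(i['position']);M=R.from_rotvec(i['orientation']).as_matrix()
    p=M.T@(np.asarray(P)-o)
    if cam=='wrist':
        r=np.hypot(p[0],p[1])+1e-12;k=np.arctan2(r,p[2])/r
        return np.array([i['cx']+i['fx']*p[0]*k,i['cy']+i['fy']*p[1]*k])
    return np.array([i['cx']+i['fx']*p[0]/p[2],i['cy']+i['fy']*p[1]/p[2]])
def atz(r,z): o,d=r; return o+d*(z-o[2])/d[2]
def tri(rays):
    A=np.zeros((3,3));b=np.zeros(3)
    for o,d in rays: M=np.eye(3)-np.outer(d,d);A+=M;b+=M@o
    P=np.linalg.solve(A,b)
    return P,max(np.linalg.norm(np.cross(P-o,d)) for o,d in rays)
def pose():
    s=env.state();return np.array(s['tcp_pos']),np.array(s['ee_rot'])
def snap(cam,name):
    p=pose();im=env.camera(cam)[:,:,::-1];cv2.imwrite(f'pics/{name}.png',im)
    json.dump([p[0].tolist(),p[1].tolist()],open(f'pics/{name}.json','w'));return im
def load(name): return [np.array(v) for v in json.load(open(f'pics/{name}.json'))]
def yaw():   # world angle of the tool's y axis
    m=R.from_rotvec(pose()[1]).as_matrix();return np.arctan2(m[1,1],m[0,1])
def go(target,ang=None):
    """deltas in tool axes to bring TCP to target; ang: wanted world angle of tool y (mod pi)"""
    p,r=pose();d=R.from_rotvec(r).inv().apply(np.array(target)-p)
    t=0
    if ang is not None: t=-((ang-yaw()+np.pi/2)%np.pi-np.pi/2)  # tool z down
    print('delta tool',d.round(4),'turn',round(t,4),'rows',int(np.ceil(max(np.linalg.norm(d)/.0625,abs(t)/.188))))
E
python3 - <<'E'
from h import *
for n,px,z in [('tray',(243,281),.08),('cover',(240,335),.075),('short',(230,392),.075),('nest',(508,346),.086),('grip',(490,388),.16),('rackfr',(210,412),.03),('rackbl',(292,272),.09)]:
    print(n,atz(ray('top',np.array(px)*.64),z).round(3))
for n,px,z in [('tray',(323,428),.08),('cover',(404,440),.075),('nest',(452,243),.086),('grip',(493,228),.16)]:
    print(n,atz(ray('side',np.array(px)*.64),z).round(3))
print(yaw());go([.53,-.2,.45],np.pi/2)
E
```

```text
tray [0.627 0.229 0.08 ]
cover [0.519 0.215 0.075]
short [0.407 0.213 0.075]
nest [ 0.568 -0.307  0.086]
grip [ 0.475 -0.27   0.16 ]
rackfr [0.365 0.257 0.03 ]
rackbl [0.656 0.133 0.09 ]
tray [0.623 0.234 0.08 ]
cover [0.516 0.222 0.075]
nest [ 0.551 -0.294  0.086]
grip [ 0.467 -0.236  0.16 ]
1.323115630910824
delta tool [-0.5628 -0.7889 -0.045 ] turn -0.2477 rows 16
```

Run:
```python
from h import *
go([.54,.28,.42],np.pi/2)
```

```text
delta tool [-0.4548 -0.321  -0.0156] turn -0.2477 rows 9
```

```bash
python3 nudge.py '[[-0.05,-0.035,0,-0.1,0.085],[-0.1,-0.07,0,-0.2,0.085],[-0.15,-0.106,0,-0.248,0.085],[-0.2,-0.141,0,-0.248,0.085],[-0.25,-0.176,0,-0.248,0.085],[-0.3,-0.21,0,-0.248,0.085],[-0.35,-0.247,-0.01,-0.248,0.085],[-0.4,-0.282,-0.016,-0.248,0.085],[-0.455,-0.321,-0.016,-0.248,0.085],[-0.455,-0.321,-0.016,-0.248,0.085],[-0.455,-0.321,-0.016,-0.248,0.085]]'; python3 -c "
from h import *
snap('wrist','r1');print(yaw())"
python3 nudge.py '[[0,-0.06,0,0,0.085],[0,-0.12,0,0,0.085],[0,-0.16,0,0,0.085],[0,-0.16,0,0,0.085],[0,-0.16,0,0,0.085]]'; python3 -c "
from h import *
snap('wrist','r2');print(yaw())"
python3 nudge.py '[[0,-0.06,0,0,0.085],[0,-0.12,0,0,0.085],[0,-0.18,0,0,0.085],[0,-0.24,0,0,0.085],[0,-0.3,0,0,0.085],[0,-0.34,0,0,0.085],[0,-0.34,0,0,0.085],[0,-0.34,0,0,0.085]]'; python3 -c "
from h import *
snap('wrist','s1');print(yaw())"
python3 nudge.py '[[0,-0.06,0,0,0.085],[0,-0.12,0,0,0.085],[0,-0.16,0,0,0.085],[0,-0.16,0,0,0.085],[0,-0.16,0,0,0.085]]'; python3 -c "
from h import *
snap('wrist','s2');print(yaw())
a,b,c,d=[cv2.imread(f'pics/{n}.png') for n in('r1','r2','s1','s2')]
f=lambda x:cv2.resize(x,(400,300))
cv2.imwrite('pics/q.png',np.vstack([np.hstack([f(a),f(b)]),np.hstack([f(c),f(d)])]))"
```

```text
t: 1.52
tcp_pos: [0.5401, 0.28, 0.4204]
ee_rot: [-0.001, -3.141, -0.0]
ft_force: [1.2, 0.9, -0.5]
width: 0.0852
grip_force: 0.0
1.5720324538243422
t: 2.2
tcp_pos: [0.5398, 0.1221, 0.4208]
ee_rot: [-0.005, 3.141, 0.002]
ft_force: [0.3, 1.1, 0.0]
width: 0.0851
grip_force: 0.0
1.5743511268078854
t: 3.25
tcp_pos: [0.5411, -0.218, 0.4204]
ee_rot: [0.004, -3.141, -0.002]
ft_force: [0.4, 0.2, 0.3]
width: 0.0849
grip_force: 0.0
1.5743397178825875
t: 3.92
tcp_pos: [0.5413, -0.3777, 0.4205]
ee_rot: [-0.005, 3.142, 0.002]
ft_force: [-0.4, 1.1, -0.6]
width: 0.0849
grip_force: 0.0
1.5742940580386415
```

View pics/q.png

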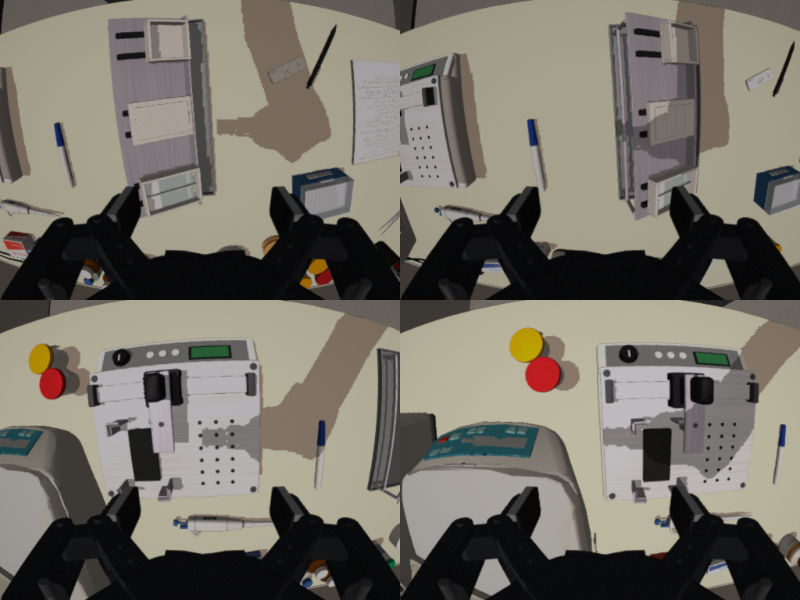

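The four wrist views show the tray (with its glass slides) lowest in each rack picture, at about (172,190) and (672,195). The cover is in the middle, at (160,120) and (670,122). In the shaker views the black nest pad is at (145,455) and (657,455), and the lock grip at (157,385) and (700,388). Next I'll enlarge these.

Run:
```python
from h import *
a,b,c,d=[cv2.imread(f'pics/{n}.png') for n in('r1','r2','s1','s2')]
def crop(im,x,y,w,h,s):
    o=cv2.resize(im[y:y+h,x:x+w],None,fx=s,fy=s,interpolation=cv2.INTER_CUBIC)
    for k in range(0,w,20): cv2.line(o,(k*s,0),(k*s,6),(0,0,255),1);cv2.putText(o,str(x+k),(k*s,18),0,.35,(0,0,255),1)
    for k in range(0,h,20): cv2.line(o,(0,k*s),(6,k*s),(0,0,255),1);cv2.putText(o,str(y+k),(8,k*s+4),0,.35,(0,0,255),1)
    return o
cv2.imwrite('pics/rc.png',np.hstack([crop(a,150,110,130,180,3),crop(b,275,110,130,180,3)]))
cv2.imwrite('pics/sc.png',np.hstack([crop(c,110,80,130,180,3),crop(d,260,80,130,180,3)]))
```

```text
(no output)
```

View pics/rc.png

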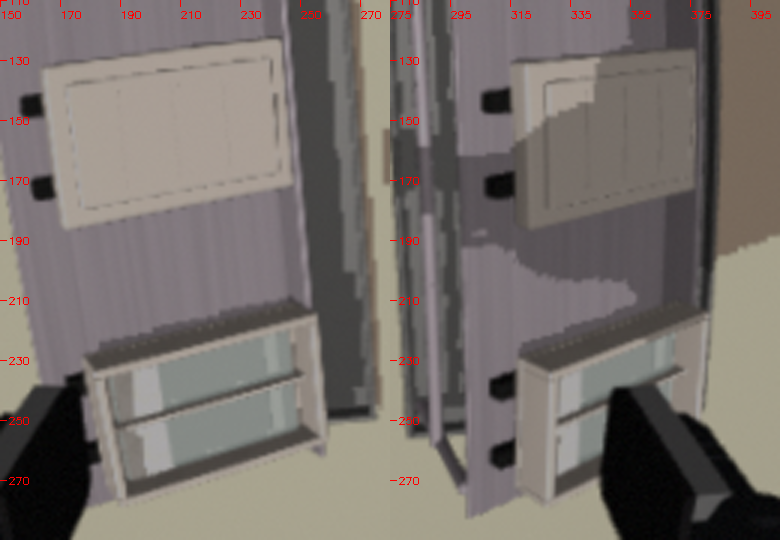

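View pics/sc.png

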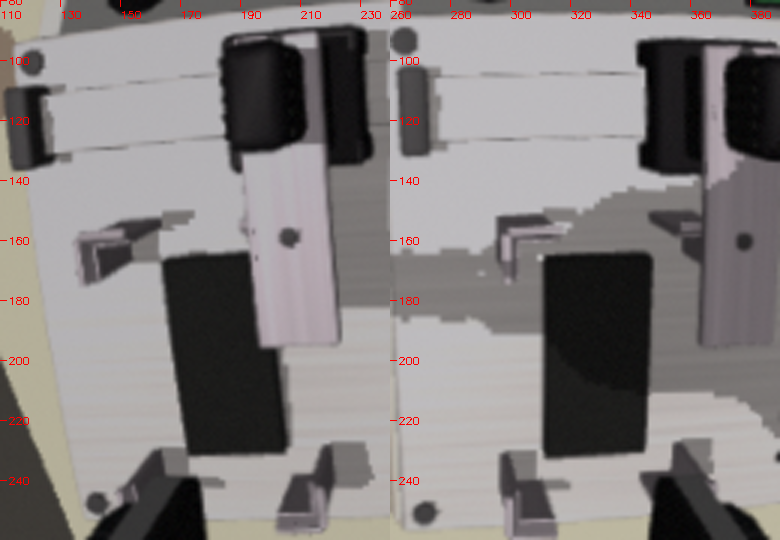

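Rack crops: tray rim corners at (318,315), (326,440) and upslope bottom corner (86,357) in r1, and (708,316), (549,376), (518,358) in r2. The cover outline is (44,70)-(281,40)-(291,183)-(66,229) in r1 and (513,62)-(694,50)-(694,187)-(529,228) in r2. Shaker crops: pad corners (162,256), (187,455), (287,452) in s1 and (544,256), (653,253), (646,456), (543,458) in s2. The tongue end is at (258,347)-(340,344) in s1 and (699,346)-(775,345) in s2.

```bash
cat > fit.py <<'E'
from h import *
from scipy.optimize import least_squares
S={'r1':(0,150,110),'r2':(390,275,110),'s1':(0,110,80),'s2':(390,260,80)}
full=lambda v,x,y:np.array([S[v][1]+(x-S[v][0])/3,S[v][2]+y/3])
def fit(pts,base,x0):
    P={v:load(v) for v in S}
    def f(q):
        M=R.from_euler('z',q[3])*base
        return np.concatenate([project('wrist',M.apply(np.array(m)/1e3)+q[:3],P[v])-full(v,x,y) for v,m,x,y in pts])
    r=least_squares(f,list(x0)+[0],loss='soft_l1',f_scale=1.0);return r.x,r.fun.reshape(-1,2)
slope=R.from_matrix(np.array([[0,1,0],[-np.cos(np.pi/6),0,.5],[.5,0,np.cos(np.pi/6)]]))
tray=[('r1',(46,-29,0),86,357),('r1',(-46,-29,20),318,315),('r1',(-46,29,20),326,440),
('r2',(46,-29,0),518,358),('r2',(46,-29,20),549,376),('r2',(-46,-29,20),708,316),('r2',(46,29,0),522,490),('r2',(46,29,20),547,503)]
cov=[('r1',(46,-29,0),44,70),('r1',(-46,-29,9),281,40),('r1',(-46,29,9),291,183),('r1',(46,29,0),66,229),
('r2',(46,-29,0),513,62),('r2',(-46,-29,9),694,50),('r2',(-46,29,9),694,187),('r2',(46,29,0),529,228)]
nest=[('s1',(-39,-20,0),162,256),('s1',(39,-20,0),187,455),('s1',(39,20,0),287,452),
('s2',(-39,-20,0),544,256),('s2',(-39,20,0),653,253),('s2',(39,20,0),646,456),('s2',(39,-20,0),543,458)]
if __name__=='__main__':
    for n,p,b,x0 in(('tray',tray,slope,(.62,.23,.07)),('cover',cov,slope,(.52,.22,.07)),('nest',nest,R.identity(),(.56,-.3,.086))):
        x,e=fit(p,b,x0);print(n,x.round(4),'res',e.round(1).tolist())
    for a,b in(((258,347),(699,346)),((340,344),(775,345))):
        print(tri([ray('wrist',full('s1',*a),load('s1')),ray('wrist',full('s2',*b),load('s2'))]))
E
python3 fit.py
```

```text
tray [0.6279 0.2272 0.0613 0.0772] res [[-0.1, -0.3], [0.8, -0.1], [1.9, 0.5], [-1.1, 0.2], [0.3, -0.1], [0.2, -1.2], [-2.6, -0.4], [-0.1, 2.2]]
cover [0.5189 0.2194 0.0611 0.0828] res [[-0.3, -0.2], [1.3, -0.9], [2.5, 0.4], [-0.1, -0.7], [-1.5, 1.4], [0.4, -0.3], [0.4, 0.6], [-4.7, -0.0]]
nest [ 0.5683 -0.3022  0.0826  0.0453] res [[-0.4, 0.2], [0.2, -0.1], [0.1, 0.4], [0.3, -0.0], [0.2, 0.0], [-0.5, -1.1], [-0.0, 0.2]]
(array([ 0.55053708, -0.27889907,  0.12523303]), np.float64(0.00035573117516229767))
(array([ 0.54924402, -0.2524781 ,  0.1269289 ]), np.float64(1.5699626723619145e-05))
```

```bash
python3 -c "
from h import *
go([.4726,-.2694,.306],np.pi/2+.045)"
```

```text
delta tool [0.0684 0.1082 0.1147] turn -0.0415 rows 3
```

```bash
python3 nudge.py '[[0.034,0.054,0,-0.041,0.085],[0.068,0.108,0,-0.041,0.085],[0.068,0.108,0.04,-0.041,0.085],[0.068,0.108,0.08,-0.041,0.085],[0.068,0.108,0.115,-0.041,0.085],[0.068,0.108,0.115,-0.041,0.0],[0.068,0.108,0.115,-0.041,0.0],[0.068,0.108,0.115,-0.041,0.0],[0.068,0.108,0.115,-0.041,0.0],[0.068,0.108,0.115,-0.041,0.0]]' 40; python3 nudge.py '[[0,0.02,0,0,0],[0,0.04,0,0,0],[0,0.055,0,0,0],[0,0.065,0,0,0],[0,0.068,0,0,0],[0,0.068,0,0,0]]'
```

```text
t: 5.22
tcp_pos: [0.4726, -0.2719, 0.3071]
ee_rot: [-0.066, 3.139, -0.001]
ft_force: [-0.4, 0.6, 7.4]
width: 0.0174
grip_force: 40.7
t: 5.98
tcp_pos: [0.4694, -0.2039, 0.307]
ee_rot: [-0.066, 3.14, -0.001]
ft_force: [-3.8, 1.5, 10.0]
width: 0.0175
grip_force: 41.1
```

```bash
python3 nudge.py '[[0,0.003,-0.001,0,0],[0,0.006,-0.001,0,0],[0,0.006,-0.001,0,0]]';python3 nudge.py '[[0,0.003,0,0,0],[0,0.003,0,0,0]]'
```

```text
t: 6.35
tcp_pos: [0.4691, -0.2022, 0.3072]
ee_rot: [-0.059, 3.138, -0.009]
ft_force: [0.3, -20.0, -8.7]
width: 0.0172
grip_force: 41.3
t: 6.6
tcp_pos: [0.469, -0.2015, 0.3072]
ee_rot: [-0.055, 3.138, -0.014]
ft_force: [0.7, -30.8, -13.2]
width: 0.0173
grip_force: 42.0
```

```bash
python3 nudge.py '[[0,-0.005,0,0,0],[0,-0.005,0,0,0.085],[0,-0.005,0,0,0.085],[0,-0.005,-0.02,0,0.085],[0,-0.005,-0.07,0,0.085],[0,-0.005,-0.1,0,0.085],[0,-0.005,-0.1,0,0.085]]'; python3 -c "
from h import *
print(env.state()['joint_positions']);go([.6275,.2322,.38],.08);go([.6275,.2322,.232],.08)"
```

```text
t: 7.48
tcp_pos: [0.4697, -0.1996, 0.409]
ee_rot: [-0.066, 3.136, -0.002]
ft_force: [0.4, 0.8, -1.0]
width: 0.0848
grip_force: 0.0
[ 0.27442352  0.33709213  0.02122641  2.08287388 -0.01118773  0.71698371
  1.91564306]
delta tool [-0.1756  0.4248  0.0293] turn 1.5328 rows 9
delta tool [-0.1749  0.425   0.1773] turn 1.5328 rows 9
```

```bash
python3 nudge.py '[[-0.02,0.05,0,0.18,0.085],[-0.04,0.1,0,0.36,0.085],[-0.06,0.155,0,0.54,0.085],[-0.08,0.21,0,0.72,0.085],[-0.1,0.265,0,0.9,0.085],[-0.125,0.32,0,1.08,0.085],[-0.15,0.37,0.01,1.26,0.085],[-0.175,0.425,0.03,1.44,0.085],[-0.175,0.425,0.03,1.533,0.085],[-0.175,0.425,0.03,1.533,0.085],[-0.175,0.425,0.03,1.533,0.085]]'; python3 -c "
from h import *
go([.6275,.2322,.232],.08)
im=snap('wrist','r3');f=fit=0
import fit
x,e=fit.fit(fit.tray,fit.slope,(.62,.23,.07));M=R.from_euler('z',x[3])*fit.slope
im=cv2.resize(im,(800,600));P=load('r3')
for q in [(a,b,c) for a in(-46,46) for b in(-29,29) for c in(0,20)]+[(0,-29,10),(0,29,10)]:
    u=project('wrist',M.apply(np.array(q)/1e3)+x[:3],P)*800/512;cv2.circle(im,tuple(int(v) for v in u),3,(0,0,255),1)
cv2.imwrite('pics/r3b.png',im)"
```

```text
t: 8.85
tcp_pos: [0.6264, 0.231, 0.3764]
ee_rot: [2.131, 2.309, -0.001]
ft_force: [-0.1, -1.5, 0.7]
width: 0.085
grip_force: 0.0
delta tool [0.0012 0.0012 0.1444] turn 0.0001 rows 3
```

View pics/r3b.png

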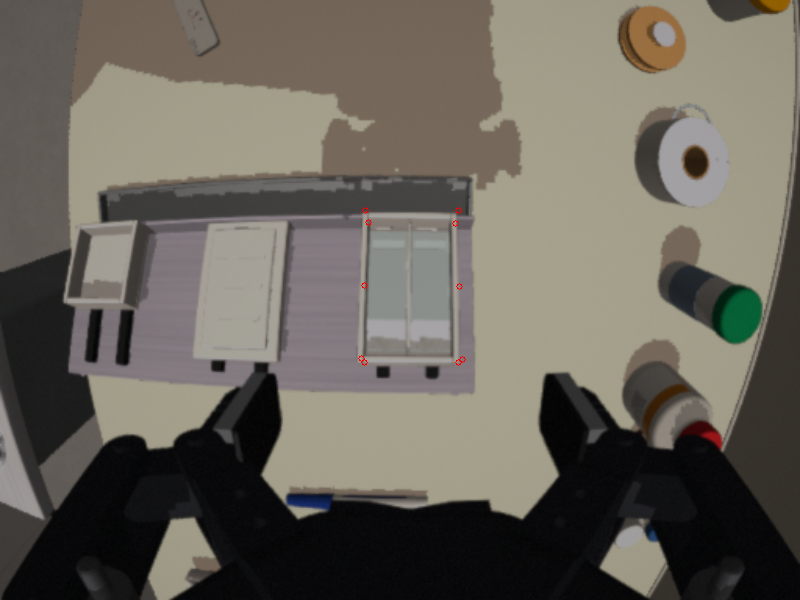

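The overlay corners match the tray outline, (362,213)–(460,363), to about 1–2 mm, so I'll grasp.

```bash
python3 nudge.py '[[0.001,0.001,0.05,0,0.085],[0.001,0.001,0.1,0,0.085],[0.001,0.001,0.13,0,0.085],[0.001,0.001,0.144,0,0.085],[0.001,0.001,0.144,0,0.085]]' 30;  python3 nudge.py '[[0,0,0,0,0.04],[0,0,0,0,0.04],[0,0,0,0,0.04],[0,0,0,0,0.04],[0,0,0,0,0.04]]' 30
```

```text
t: 9.52
tcp_pos: [0.6278, 0.2323, 0.2327]
ee_rot: [-2.132, -2.307, 0.001]
ft_force: [-0.6, 0.7, 0.6]
width: 0.085
grip_force: 0.0
t: 10.15
tcp_pos: [0.6278, 0.2329, 0.2343]
ee_rot: [2.132, 2.307, 0.003]
ft_force: [-1.8, -0.9, 6.0]
width: 0.0571
grip_force: 32.4
```

```bash
python3 nudge.py '[[0,0,-0.03,0,0.04],[0,0,-0.09,0,0.04],[0,0,-0.13,0,0.04],[0,0,-0.13,0,0.04]]';  python3 -c "
from h import *
go([.568,-.3026,.36],np.pi/2+.045)"
```

```text
t: 10.65
tcp_pos: [0.6284, 0.2329, 0.367]
ee_rot: [2.13, 2.306, 0.01]
ft_force: [-0.7, -0.3, -2.9]
width: 0.0572
grip_force: 33.7
delta tool [-0.5291 -0.1025  0.005 ] turn -1.5367 rows 9
```

```bash
python3 nudge.py '[[-0.055,-0.01,0,-0.17,0.04],[-0.11,-0.02,0,-0.34,0.04],[-0.165,-0.03,0,-0.51,0.04],[-0.22,-0.043,0,-0.68,0.04],[-0.275,-0.053,0,-0.85,0.04],[-0.33,-0.064,0,-1.02,0.04],[-0.385,-0.075,0,-1.19,0.04],[-0.44,-0.085,0,-1.36,0.04],[-0.49,-0.095,0,-1.5,0.04],[-0.529,-0.1025,0,-1.537,0.04],[-0.529,-0.1025,0,-1.537,0.04],[-0.529,-0.1025,0,-1.537,0.04]]';  python3 -c "
from h import *
go([.568,-.3026,.30],np.pi/2+.045)
im=snap('wrist','n1');i2=env.camera('side')[:,:,::-1]
cv2.imwrite('pics/n1b.png',np.hstack([cv2.resize(im[120:384,150:382],(400,455)),cv2.resize(i2[110:210,240:340],(400,455))]))"
```

```text
t: 12.15
tcp_pos: [0.567, -0.3019, 0.362]
ee_rot: [0.071, -3.14, -0.002]
ft_force: [0.6, 0.2, -1.2]
width: 0.0577
grip_force: 33.6
delta tool [-0.001  -0.0009  0.062 ] turn 0.0001 rows 1
```

View pics/n1b.png

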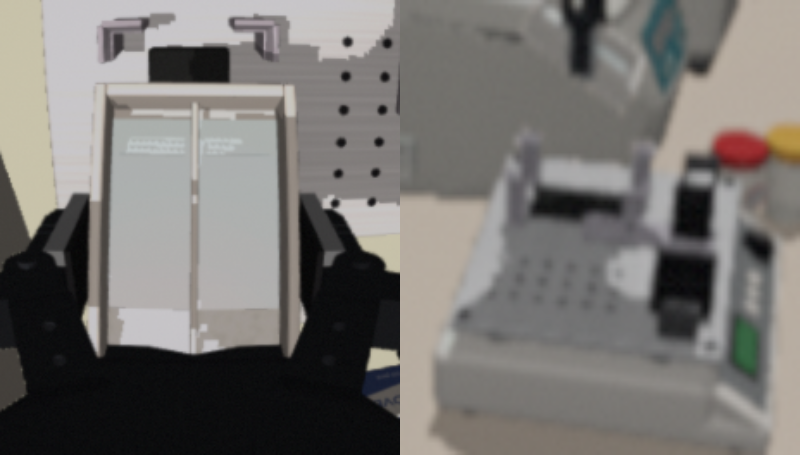

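The view shows the tray hanging tilted and centred: rim corners (97,87) and (295,87), centre about x 196. The pad centre is about x 189 and the guides about x 190. I'll check that small sideways offset numerically.

Run:
```python
from h import *
P=load('n1')
c=lambda u:((u[0]-150)*400/232,(u[1]-120)*455/264)
Rz=R.from_euler('z',.045)
for q in[(-39,-20,0),(-39,20,0)]: print(c(project('wrist',Rz.apply(np.array(q)/1e3)+[.568,-.3026,.086],P)))
g=P[0]+[0,0,-.164]
t=R.from_euler('z',.045)*R.from_euler('y',-np.pi/6) # x front end low
for q in[(-46,-29,10),(-46,29,10)]: print(c(project('wrist',t.apply(np.array(q)/1e3)+g,P)))
```

```text
(np.float64(147.24403112890596), np.float64(47.866333721987395))
(np.float64(230.51489103445067), np.float64(47.986671440115714))
(np.float64(90.06459104043677), np.float64(71.67416919947813))
(np.float64(287.3603283508827), np.float64(72.00670790045025))
```

```bash
python3 -c "
from h import *
go([.564,-.305,.315],np.pi/2+.045)"
```

```text
delta tool [ 0.0037 -0.004   0.0473] turn 0.0021 rows 1
```

```bash
python3 nudge.py '[[0.0035,-0.0033,0.02,0,0.04],[0.0035,-0.0033,0.04,0,0.04],[0.0035,-0.0033,0.047,0,0.04],[0.0035,-0.0033,0.047,0,0.04],[0.0035,-0.0033,0.06,0,0.04],[0.0035,-0.0033,0.07,0,0.04]]' 20; python3 nudge.py '[[0,0,0.008,0,0.04],[0,0,0.016,0,0.04],[0,0,0.024,0,0.04],[0,0,0.03,0,0.04],[0,0,0.034,0,0.04],[0,0,0.034,0,0.04]]'
```

```text
t: 13.0
tcp_pos: [0.5639, -0.3059, 0.2923]
ee_rot: [-0.071, 3.14, -0.0]
ft_force: [0.3, -0.1, -2.4]
width: 0.0575
grip_force: 33.6
t: 13.75
tcp_pos: [0.5677, -0.3053, 0.2646]
ee_rot: [-0.072, 3.129, -0.005]
ft_force: [-0.2, 7.5, 43.8]
width: 0.0573
grip_force: 42.0
```

```bash
python3 nudge.py '[[0,0,-0.004,0,0.04],[0,0,-0.004,0,0.075],[0,0,-0.004,0,0.075],[0,0,-0.004,0,0.075],[0,0,-0.004,0,0.085],[0,0,-0.05,0,0.085],[0,0,-0.1,0,0.085],[0,0,-0.1,0,0.085]]'
python3 - <<'E'
from h import *
im=snap('wrist','n2')
cv2.imwrite('pics/n2b.png',np.hstack([cv2.resize(im[100:384,130:394],(500,538),interpolation=cv2.INTER_CUBIC),cv2.resize(env.camera('side')[110:190,260:305,::-1],(300,538),interpolation=cv2.INTER_CUBIC)]))
E
```

```text
t: 14.75
tcp_pos: [0.5647, -0.3065, 0.3625]
ee_rot: [-0.07, 3.135, -0.005]
ft_force: [-0.3, -0.4, -0.1]
width: 0.0849
grip_force: 0.0
```

View pics/n2b.png

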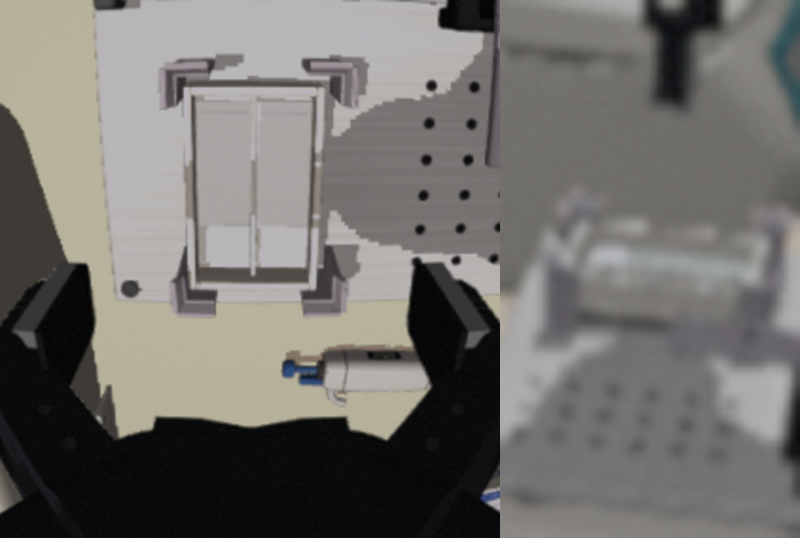

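The tray is seated between the four guides, with rim corners near (185,87), (327,86), (193,292) and (320,290), and looks flat and square. Now a numeric check.

Run:
```python
from h import *
from scipy.optimize import least_squares
P=load('n2')
ob=np.array([(185,87),(327,86),(193,292),(320,290)])*[264/500,284/538]+[130,100]
def f(q,z=None):
    M=R.from_euler('zyx',q[3:6]); 
    return np.concatenate([project('wrist',M.apply(np.array(m)/1e3)+q[:3],P)-o for m,o in zip([(-46,-29,0),(-46,29,0),(46,-29,0),(46,29,0)],ob)])
g=lambda q:f([q[0],q[1],.106,q[2],0,0])
r=least_squares(g,[.57,-.3,.045]);print(r.x.round(4),r.fun.round(1))
r=least_squares(f,[.57,-.3,.106,.045,0,0]);print(r.x.round(4))
go([.5285,.216,.38],.08)
```

```text
[ 0.5697 -0.3033  0.0545] [-0.6  0.1  0.4  0.1 -0.2 -0.4  0.4  0.2]
[ 0.5701 -0.3032  0.104   0.0516 -0.0312 -0.0254]
delta tool [ 0.0116  0.523  -0.0213] turn 1.5359 rows 9
```

Run:
```python
import fit
from h import *
P=load('r3')
for n,p,x0,h,ob in(('tray',fit.tray,(.62,.23,.07),20,[(362,214),(461,213),(361,364),(458,364)]),('cov',fit.cov,(.52,.22,.07),9,[(210,224),(290,221),(194,359),(280,362)])):
    x,e=fit.fit(p,fit.slope,x0);M=R.from_euler('z',x[3])*fit.slope
    for q,o in zip([(-46,-29,h),(-46,29,h),(46,-29,h),(46,29,h)],ob):
        print(n,o,[(project('wrist',M.apply(np.array(q)/1e3*[1,1,k])+x[:3],P)*800/512).round(0).tolist() for k in(1,0)])
```

```text
tray (362, 214) [[364.0, 208.0], [367.0, 220.0]]
tray (461, 213) [[457.0, 208.0], [454.0, 221.0]]
tray (361, 364) [[359.0, 356.0], [362.0, 360.0]]
tray (458, 364) [[460.0, 357.0], [457.0, 360.0]]
cov (210, 224) [[208.0, 218.0], [213.0, 223.0]]
cov (290, 221) [[288.0, 215.0], [291.0, 220.0]]
cov (194, 359) [[194.0, 352.0], [199.0, 354.0]]
cov (280, 362) [[278.0, 355.0], [282.0, 357.0]]
```

```bash
python3 -c "
from h import *
go([.519,.218,.38],.08)"; python3 nudge.py '[[0,0.055,-0.01,0.17,0.085],[0,0.11,-0.02,0.34,0.085],[0,0.165,-0.02,0.51,0.085],[0,0.22,-0.02,0.68,0.085],[0.003,0.28,-0.02,0.85,0.085],[0.006,0.34,-0.02,1.02,0.085],[0.009,0.4,-0.02,1.19,0.085],[0.012,0.46,-0.02,1.36,0.085],[0.02,0.524,-0.02,1.53,0.085],[0.02,0.524,-0.02,1.536,0.085],[0.02,0.524,-0.02,1.536,0.085]]'; python3 -c "
from h import *
go([.519,.218,.235],.08)"
```

```text
delta tool [ 0.021   0.5255 -0.0213] turn 1.5359 rows 9
t: 16.23
tcp_pos: [0.5197, 0.2168, 0.3774]
ee_rot: [2.128, 2.311, -0.004]
ft_force: [-0.8, -1.1, 0.3]
width: 0.0856
grip_force: 0.0
delta tool [ 0.0015 -0.0003  0.1424] turn 0.0024 rows 3
```

```bash
python3 nudge.py '[[0.001,0,0.05,0,0.085],[0.001,0,0.1,0,0.085],[0.001,0,0.13,0,0.085],[0.001,0,0.142,0,0.085],[0.001,0,0.142,0,0.085]]' 30;  python3 nudge.py '[[0,0,0,0,0.04],[0,0,0,0,0.04],[0,0,0,0,0.04],[0,0,0,0,0.04],[0,0,0,0,0.04]]' 30; python3 nudge.py '[[0,0,-0.03,0,0.04],[0,0,-0.09,0,0.04],[0,0,-0.13,0,0.04],[0,0,-0.13,0,0.04]]';  python3 -c "
from h import *
go([.565,-.3055,.36],np.pi/2+.05)"
```

```text
t: 16.85
tcp_pos: [0.5205, 0.2162, 0.2364]
ee_rot: [-2.133, -2.307, 0.002]
ft_force: [-0.4, -0.0, -0.1]
width: 0.0848
grip_force: 0.0
t: 17.48
tcp_pos: [0.5202, 0.2175, 0.2381]
ee_rot: [2.13, 2.308, 0.003]
ft_force: [-0.6, -0.8, 6.4]
width: 0.0573
grip_force: 31.3
t: 17.98
tcp_pos: [0.5206, 0.2178, 0.3704]
ee_rot: [2.129, 2.308, 0.01]
ft_force: [0.8, 0.8, -2.3]
width: 0.0571
grip_force: 33.7
delta tool [-0.5252  0.0022  0.0088] turn -1.5403 rows 9
```

```bash
python3 nudge.py '[[-0.055,0,0,-0.17,0.04],[-0.11,0,0,-0.34,0.04],[-0.165,0,0,-0.51,0.04],[-0.22,0,0,-0.68,0.04],[-0.275,0,0,-0.85,0.04],[-0.33,0,0,-1.02,0.04],[-0.385,0,0,-1.19,0.04],[-0.44,0,0,-1.36,0.04],[-0.49,0.002,0.005,-1.5,0.04],[-0.525,0.002,0.009,-1.54,0.04],[-0.525,0.002,0.009,-1.54,0.04],[-0.525,0.002,0.009,-1.54,0.04]]';  python3 -c "
from h import *
go([.565,-.3055,.36],np.pi/2+.05)
im=snap('wrist','n3')
cv2.imwrite('pics/n3b.png',cv2.resize(im[120:384,150:382],(527,600),interpolation=cv2.INTER_CUBIC))"
```

```text
t: 19.48
tcp_pos: [0.5638, -0.3048, 0.3569]
ee_rot: [0.077, -3.14, -0.002]
ft_force: [0.3, 0.1, -1.2]
width: 0.0568
grip_force: 33.7
delta tool [-0.0011 -0.0008 -0.0031] turn -0.0008 rows 1
```

View pics/n3b.png

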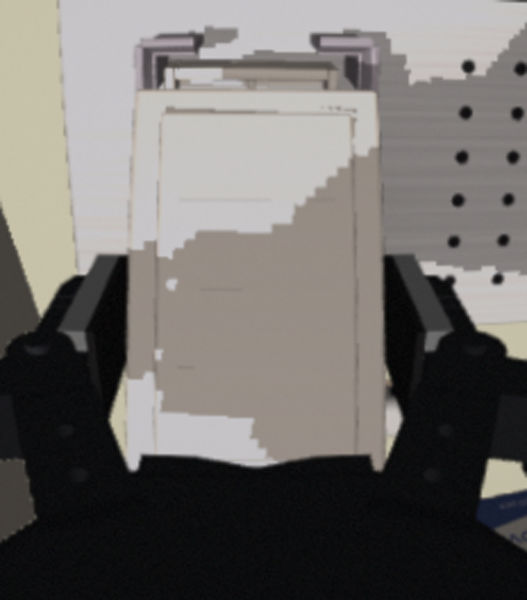

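The cover hangs centred, with front corners at (136,91) and (377,91); the tray's front rim is behind it at about (165–335,70). I'll work out the cover's centre relative to the tool.

Run:
```python
from h import *
from scipy.optimize import least_squares
def run(name,ob,h,mid):
    P=load(name)
    for tilt in(.45,.5236,.6):
        M=R.from_euler('z',.05)*R.from_euler('y',-tilt)
        f=lambda q:np.concatenate([project('wrist',M.apply(np.array(m)/1e3)+q,P)-o for m,o in zip([(-46,-29,h),(-46,29,h)],ob)])
        r=least_squares(f,P[0]-[0,0,.16]); c=r.x+M.apply([0,0,mid/1e3])
        d=R.from_euler('z',-.05).apply(c-P[0]);print(name,tilt,'centre-TCP in shaker axes',d.round(4),'flat s',(d[0]/np.cos(tilt)).round(4),r.fun.round(1))
run('n3',[(209.9,160),(315.9,160)],9,4.5)
k=232/400
run('n1',[(150+97*k,120+86*264/455),(150+295*k,120+86*264/455)],20,10)
```

```text
n3 0.45 centre-TCP in shaker axes [-1.000e-04  1.900e-03 -1.745e-01] flat s -0.0002 [-0.  -0.1 -0.   0.1]
n3 0.5236 centre-TCP in shaker axes [-0.0014  0.0019 -0.1714] flat s -0.0016 [-0.  -0.1 -0.   0.1]
n3 0.6 centre-TCP in shaker axes [-0.003   0.0019 -0.1682] flat s -0.0036 [-0.  -0.1 -0.   0.1]
n1 0.45 centre-TCP in shaker axes [ 0.0049  0.0024 -0.1659] flat s 0.0054 [ 0.   0.1  0.  -0.1]
n1 0.5236 centre-TCP in shaker axes [ 0.004   0.0024 -0.1625] flat s 0.0046 [ 0.   0.1  0.  -0.1]
n1 0.6 centre-TCP in shaker axes [ 0.0027  0.0024 -0.1592] flat s 0.0033 [ 0.   0.1  0.  -0.1]
```

```bash
python3 -c "
from h import *
go([.5707,-.3051,.300],np.pi/2+.05)"
```

```text
delta tool [-0.0066 -0.0013  0.0573] turn 0.0003 rows 1
```

```bash
python3 nudge.py '[[-0.0066,-0.001,0.02,0,0.04],[-0.0066,-0.001,0.04,0,0.04],[-0.0066,-0.001,0.05,0,0.04],[-0.0066,-0.001,0.057,0,0.04],[-0.0066,-0.001,0.057,0,0.04]]' 20; python3 nudge.py '[[0,0,0.005,0,0.04],[0,0,0.01,0,0.04],[0,0,0.014,0,0.04],[0,0,0.014,0,0.04]]'; python3 nudge.py '[[0,0,0.003,0,0.04],[0,0,0.005,0,0.04],[0,0,0.005,0,0.04]]'
```

```text
t: 20.15
tcp_pos: [0.571, -0.3057, 0.3006]
ee_rot: [0.078, -3.14, -0.001]
ft_force: [-0.2, 0.5, 0.6]
width: 0.0573
grip_force: 33.8
t: 20.65
tcp_pos: [0.5717, -0.3063, 0.2879]
ee_rot: [-0.078, 3.137, -0.002]
ft_force: [2.2, 0.2, 4.1]
width: 0.057
grip_force: 36.3
t: 21.02
tcp_pos: [0.5721, -0.3066, 0.2834]
ee_rot: [-0.078, 3.136, -0.003]
ft_force: [3.0, 0.3, 6.2]
width: 0.0566
grip_force: 37.4
```

```bash
python3 nudge.py '[[0,0,0.002,0,0.04],[0,0,0.004,0,0.04],[0,0,0.004,0,0.04]]'; python3 nudge.py '[[0,0,0.001,0,0.062],[0,0,0.001,0,0.062],[0,0,0,0,0.075],[0,0,0,0,0.075],[0,0,0,0,0.085],[0,0,-0.04,0,0.085],[0,0,-0.09,0,0.085],[0,0,-0.09,0,0.085]]'
python3 - <<'E'
from h import *
go([.5645,-.3065,.3625],np.pi/2+.05)
im=snap('wrist','n4')
cv2.imwrite('pics/n4b.png',np.hstack([cv2.resize(im[100:384,130:394],(500,538),interpolation=cv2.INTER_CUBIC),cv2.resize(env.camera('side')[110:190,260:305,::-1],(300,538),interpolation=cv2.INTER_CUBIC)]))
E
```

```text
t: 21.4
tcp_pos: [0.5725, -0.3066, 0.2796]
ee_rot: [-0.078, 3.135, -0.003]
ft_force: [4.1, 0.6, 6.2]
width: 0.057
grip_force: 38.1
t: 22.4
tcp_pos: [0.5715, -0.3067, 0.3717]
ee_rot: [-0.077, 3.134, -0.005]
ft_force: [1.2, -0.2, -1.2]
width: 0.085
grip_force: 0.0
delta tool [0.0071 0.0006 0.0091] turn -0.0011 rows 1
```

View pics/n4b.png

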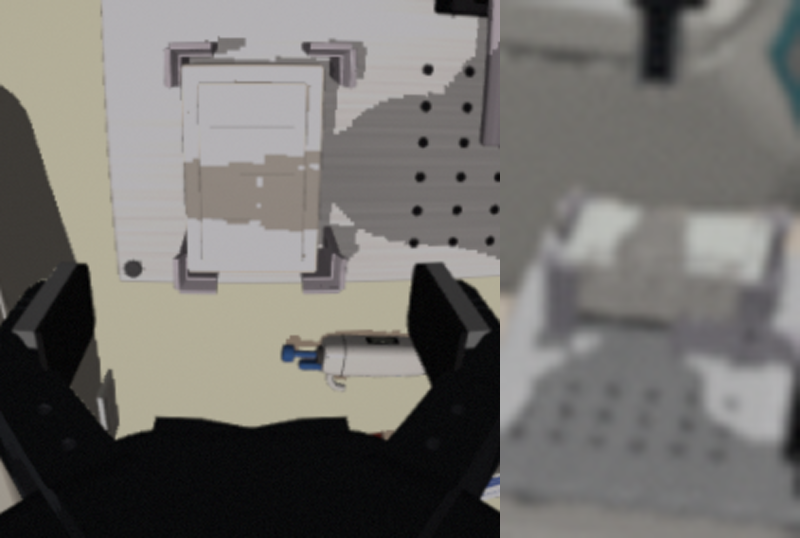

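The cover sits inside the guides, with corners about (183,66), (323,66), (188,270) and (317,270). I'll check this with numbers.

Run:
```python
from h import *
from scipy.optimize import least_squares
P=load('n4')
ob=np.array([(183,66),(323,66),(188,270),(317,270)])*[264/500,284/538]+[130,100]
def f(q):
    M=R.from_euler('zyx',q[3:6]); 
    return np.concatenate([project('wrist',M.apply(np.array(m)/1e3)+q[:3],P)-o for m,o in zip([(-46,-29,0),(-46,29,0),(46,-29,0),(46,29,0)],ob)])
g=lambda q:f([q[0],q[1],.115,q[2],0,0])
r=least_squares(g,[.57,-.3,.045]);print(r.x.round(4),r.fun.round(1))
r=least_squares(f,[.57,-.3,.106,.045,0,0]);print(r.x.round(4))
go([.4695,-.2035,.40],np.pi/2+.045)
go([.4695,-.2035,.306],np.pi/2+.045)
```

```text
[ 0.5675 -0.3055  0.0507] [-1.3 -1.1  1.3 -1.  -0.2  1.3  0.3  1.5]
[ 0.569  -0.3054  0.1086  0.0501 -0.0228 -0.0049]
delta tool [ 0.0958  0.1075 -0.0321] turn 0.0042 rows 3
delta tool [0.0959 0.1076 0.0619] turn 0.0042 rows 3
```

```bash
python3 nudge.py '[[0.045,0.05,0,0.004,0.085],[0.08,0.09,0,0.004,0.085],[0.096,0.1075,0,0.004,0.085],[0.096,0.1075,0,0.004,0.085],[0.096,0.1075,0.04,0.004,0.085],[0.096,0.1075,0.062,0.004,0.085],[0.096,0.1075,0.062,0.004,0.0],[0.096,0.1075,0.062,0.004,0.0],[0.096,0.1075,0.062,0.004,0.0],[0.096,0.1075,0.062,0.004,0.0],[0.096,0.1075,0.062,0.004,0.0]]' 40; python3 nudge.py '[[0,-0.012,0,0,0],[0,-0.025,0,0,0],[0,-0.038,0,0,0],[0,-0.051,0,0,0],[0,-0.064,0,0,0],[0,-0.077,0,0,0],[0,-0.09,0,0,0],[0,-0.098,0,0,0],[0,-0.101,0,0,0],[0,-0.101,0,0,0]]'
```

```text
t: 23.88
tcp_pos: [0.4697, -0.2038, 0.3065]
ee_rot: [-0.071, 3.139, -0.001]
ft_force: [-1.1, -0.4, 6.9]
width: 0.0173
grip_force: 40.9
t: 25.12
tcp_pos: [0.4746, -0.3048, 0.3066]
ee_rot: [-0.071, 3.139, -0.002]
ft_force: [0.9, -1.8, 5.2]
width: 0.0174
grip_force: 40.8
```

```bash
python3 nudge.py '[[0,-0.003,0,0,0],[0,-0.005,0,0,0],[0,-0.007,0,0,0],[0,-0.007,0,0,0]]'; python3 nudge.py '[[0,-0.003,0,0,0],[0,-0.003,0,0,0]]'
```

```text
t: 25.62
tcp_pos: [0.4751, -0.3091, 0.3065]
ee_rot: [-0.074, 3.14, 0.004]
ft_force: [0.2, 10.3, 11.9]
width: 0.0173
grip_force: 41.7
t: 25.88
tcp_pos: [0.4753, -0.3099, 0.3065]
ee_rot: [0.077, -3.14, -0.009]
ft_force: [-1.3, 20.0, 16.0]
width: 0.0174
grip_force: 42.3
```

```bash
python3 nudge.py '[[0,0.004,0,0,0],[0,0.004,0,0,0.085],[0,0.004,0,0,0.085],[0,0.004,0,0,0.085],[0,0.004,-0.03,0,0.085],[0,0.004,-0.08,0,0.085],[0,0.004,-0.12,0,0.085],[0,0.004,-0.12,0,0.085],[0,0.004,-0.12,0,0.085],[0,0.004,-0.12,0,0.085]]'
python3 - <<'E'
from h import *
# tongue edges at its tip, home: predicted vs bright/dark profile along the row
im=snap('wrist','f1');P=load('f1');Rz=R.from_euler('z',.047)
N=np.array([.568,-.3045,.086])
g=cv2.cvtColor(im,cv2.COLOR_BGR2GRAY).astype(int)
for xx in(-25,-35):
    a=project('wrist',Rz.apply([xx/1e3,-.013,.041])+N,P);b=project('wrist',Rz.apply([xx/1e3,.013,.041])+N,P)
    r=int(round((a[1]+b[1])/2));c=int(a[0]);print(xx,a.round(1),b.round(1),c-15,g[r,c-15:int(b[0])+16].tolist())
E
```

```text
t: 27.12
tcp_pos: [0.4741, -0.3104, 0.4244]
ee_rot: [0.071, -3.139, -0.002]
ft_force: [-0.6, 0.3, -0.5]
width: 0.0854
grip_force: 0.0
-25 [249.3 252. ] [275.1 252.1] 234 [178, 180, 179, 180, 180, 178, 172, 178, 180, 179, 180, 178, 179, 179, 178, 178, 177, 170, 152, 156, 157, 160, 164, 163, 159, 157, 157, 156, 154, 154, 158, 160, 159, 156, 154, 153, 154, 155, 156, 157, 156, 154, 141, 132, 134, 138, 163, 173, 176, 180, 180, 180, 180, 174, 127, 111, 111]
-35 [249.1 243.2] [275.3 243.2] 234 [176, 180, 180, 179, 179, 181, 179, 180, 179, 180, 180, 181, 181, 181, 180, 179, 170, 148, 154, 157, 157, 163, 167, 165, 161, 160, 159, 157, 155, 155, 158, 160, 160, 158, 155, 156, 157, 157, 157, 158, 156, 156, 146, 137, 161, 178, 180, 177, 157, 164, 179, 179, 180, 177, 149, 121, 113]
```

```bash
python3 -c "
from rig import env
print(env.finish_job())"
```

```text
the job is handed in; nothing more can be done
None
```

I handed the job in at about 27 s of the 72 s allowed: the tray is in the nest with its cover on, the lock is home against its end stop, and the arm is clear. By my own measurements everything is within tolerance, though no verdict came back.

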